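Centre a clay beaker for trimming with the lever ring

ROBOT

A 6-joint arm with a two-finger parallel gripper is mounted at the origin on a cart in front of the work surface, level with it; the furniture and walls round the work are solid. World frame = base frame: x ahead of the robot, y to its left, z up, the work surface at z = 0. Lengths are in m, angles in degrees, forces in N, time in s.
With the tool pointing down it reaches from about 0.375 to 0.925 m from the base axis. Payload 5.7 kg.
Tool frame: the origin (TCP) lies at the very end of the fingers, on their centre line; the grasp point (between the pads) lies 19 mm behind it; z points along the fingers, y is the direction in which the jaws open and shut (so a half turn about z gives the same grasp; the last joint's range is limited). The gripper opens to 88 mm and grips with 3 to 60 N. Pads are 20 mm wide; open, the fingers measure 115 mm over their backs; the gripper's body (75 mm by 178 mm) begins 61 mm behind the grasp point.
Start: joints at [-74.146, 20.558, 86.54, -0, 72.909, -6.595], TCP at [0.229, -0.555, 0.223] pointing down, gripper open.
Joint ranges: [-170.27, 170.27], [-57.76, 135], [12.27, 136.19], [-55.21, 235.2], [11.17, 155.16], [-170.74, 170.74]. Speed limits (degrees/s): [136.94, 136.94, 180, 180, 180, 180].

INTERFACE

Orientations are given as [roll, pitch, yaw] about the fixed x, y, z axes, in that order (R = Rz(yaw) Ry(pitch) Rx(roll)).
In Python, from plant import manip gives the robot as it stands. Calls block until the motion is done:
- manip.move_to(position, orientation): joint-space move of the TCP to a pose.
- manip.line_to(position, speed=0.15, ori=None, guard=None): straight line of the TCP; ori=None keeps the orientation; speed is the mean speed in m/s. With guard (N) it stops when the force on the tool has changed by that much, and returns True; else False.
- manip.goto_joints(angles): joint-space move.
- manip.set_gripper(opening, squeeze=None): finger opening in m; squeeze is the grip in N (None keeps the last); returns when the fingers have stopped.
- manip.sleep(seconds).
- manip.solve_ik(position, orientation): joint angles nearest the present ones, or None.
- manip.observe(): the state.
- manip.snapshot(name): name is "side" or "top"; returns (picture, depth): 384x512x3 uint8, blue, green, red; 384x512 float32, m along the optical axis (not along the pixel's ray), 0 where there is no reading.
- manip.camera_params(name): a dict with "fx", "fy", "cx", "cy" (pixels), "R" (3x3) and "t" (3): a world point X has camera coordinates R X + t. Camera axes: x right, y down, z forward; pixel columns grow to the right and rows downward; lengths in m; the calibration is good to about 2 mm. A picture is of the moment at which its call begins. camera_params takes no time and is no camera call.
A pose or a line that the arm cannot do raises manip.IKError and nothing moves.
- manip.close_job(): hands the job in, once; it reports no verdict.
Trained networks look in the newest picture that a camera, given by its name, has taken for a name from the list of things; names that differ only in an ending like _2 or _b are one class to them, and where a whole thing is asked for, a point or a joint stands for the part that bears it (a point fixed in the world has none). Each returns a list of dicts, best first, with "confidence" (0 to 1); they miss things now and then, are a little off and sometimes report something else, mostly with a low value. They report only what shows in the picture. A call takes as long as a camera call. They do not tell look-alikes from the thing itself.
- manip.search_frame(name, camera): "xy" ([column, row] in pixels, amid what is visible of it).
- manip.landmark_of(name, camera): "xy" ([column, row] in pixels: a listed point, or the origin of a listed thing).
The state is a dict: "time_s": time; "joints": joint angles; "dq": joint speeds; "tau": joint torques, N m; "eef_pos": TCP position; "orientation": TCP orientation; "wrist_force": force on the tool from outside, world axes, zero at the start; "torque": the same for the moment, N m; "width": finger opening in m.
Only numpy, scipy, OpenCV 4.12 (cv2) and the standard library are available. Lean on these libraries where they do the work, as an engineer would, in place of code of your own. Each camera call takes 0.05 s, during which the arm holds its last target.

TASK

Centre the clay beaker for trimming: with your fingers gently push the upside-down beaker along the feed tongue until it stands in the middle between the three open jaws, then push the lever by its upright handle round its arc until the pointer stands at the fourth long mark of the scale, the one with four dots. Do not run on past that mark, as the jaws would squeeze the soft clay. Only push: the beaker must not be lifted or tipped, and the tools and other beakers round about stay where they are.

Things in the scene. Friction and masses are not known exactly. Their poses are not given: they have to be found in the camera images.
- chuck: Centring ring of a trimming bench, bolted down. Origin: on its axis, on the bench top; z up. Grey base 224 mm across, round steel table 176 mm across, with two brass slide strips whose tops are 36 mm above the bench. A feed tongue at the same height runs 156 mm out from the axis along this body's -y, between two 9 mm high fences 92 mm apart. Scale plate on the +y side, 198 mm out.
- table_centre (a point): Point on the axis, on the table top (36 mm above the bench). Three rubber-sleeved jaw posts (16 mm thick, 34 mm tall) stand on the table round it at the chuck's +y, and 30 deg below +x and -x. Post centres are 66 mm from the axis at lever 0 and come in together 22.9 mm per rad; the gap between the two posts by the tongue is 98 mm at lever 0.
- lever_ring (a joint): Angle of the lever ring, rad: 0 with the jaws fully open, grows as the lever turns CLOCKWISE seen from above and closes the jaws; stop at 1.15. The fourth long mark is at 0.838 (long marks every 0.209, short ones half-way). It moves stiffly (about 1.3 N at the handle, plus some N once the jaws push the beaker) and stays where it is left.
- lever_handle (a point): Mid-height of the upright black handle, 62 mm above the bench, on the lever 130 mm from the axis; it moves with the lever. Handle: 23 mm thick at most, 30 to 87 mm above the bench. In the chuck's frame it lies at the angle 112 deg minus the joint value (0 deg = +x, 90 deg = +y). The flat lever arm under it is 18 mm wide, top at 31 mm.
- pointer_tip (a point): Tip of the pointer at the outer end of the lever arm, 154 mm from the axis, 27 mm above the bench; it moves with the lever over the inner edge of the scale.
- four_dot_mark (a point): Inner end of the fourth long scale mark (counted from the open end; four small dots beyond it), 155 mm from the axis, at 64 deg in the chuck's frame, fixed. The lever is right when the pointer tip stands at this point, seen from above.
- beaker_middle (a point): Middle (half-way up, on the axis) of the grey leather-hard clay beaker that stands upside down on the tongue: 78 mm across at its rim (now below), 66 mm at its foot (now on top), 83 mm tall, so 36 to 119 mm above the bench; 0.17 kg. The middle is 78 mm above the bench. Its own z axis points DOWN.
- loop_tool: Bystander, to be left alone: clay loop tool with wooden handle, 24 x 182 x 17, lying (mm). Origin: centre of its underside.
- needle: Bystander, to be left alone: needle tool with red handle, 14 x 155 x 14, lying (mm). Origin: centre of its underside.
- plug: Bystander, to be left alone: small white plaster plug, 43 across x 38 high, standing (mm). Origin: centre of its underside.
- kidney: Bystander, to be left alone: wooden kidney rib, 58 x 114 x 7, lying (mm). Origin: centre of its underside.
- beaker_b: Bystander, to be left alone: another grey clay beaker, 76 across x 81 high, standing upright on the ware board (mm). Origin: centre of its underside.
- beaker_c: Bystander, to be left alone: another grey clay beaker, 80 across x 85 high, standing upright on the ware board (mm). Origin: centre of its underside.
- brush: Bystander, to be left alone: fine brush, 20 x 235 x 16, lying (mm). Origin: centre of its underside.
- beaker: The same beaker: its origin is at the centre of its foot, which is now on top, 119 mm above the bench; z axis down.
Not all that is in view belongs to the job. What is shaped like the beaker but pink or yellow is not meant.

How it is judged:
By the outcome, as a careful person would: the job done as asked, in the order asked, and still so for the second after the job is handed in, with the robot touching nothing.
It also fails if it takes over 54 s, if anything falls off the work surface, if the arm or the gripper's body presses on something with over 40 N, if the wrist force passes 120 N, or if a joint passes its speed limit or range.

## Working session

There is one attempt and no reset: what is moved stays moved. The work goes in short steps, each a Python script; the robot and the scene stay as the last script left them, time stands still between calls to the robot, and variables do not carry over. Pictures are saved under pics/ and viewed, and the job is handed in when it is done.

```bash
ls; mkdir -p pics; python3 - <<'E'
from plant import manip
import cv2
for n in ("top","side"):
    im,d=manip.snapshot(n); cv2.imwrite(f"pics/{n}0.png",im)
    for nm in ("chuck","table_centre","lever_handle","pointer_tip","four_dot_mark","beaker_middle","beaker"):
        print(n,nm,[( [round(float(v)) for v in r["xy"]],round(r["confidence"],2)) for r in manip.landmark_of(nm,n)][:4])
    print({k:(v.tolist() if hasattr(v,'tolist') else v) for k,v in manip.camera_params(n).items()})
o=manip.observe();print(o["time_s"],o["orientation"],o["width"],o["wrist_force"])
E
```

```text
pics
top chuck [([226, 191], 0.64)]
top table_centre [([224, 189], 0.75)]
top lever_handle [([181, 167], 0.73), ([179, 198], 0.61)]
top pointer_tip [([177, 202], 0.62), ([243, 146], 0.48)]
top four_dot_mark [([182, 168], 0.62), ([177, 207], 0.44)]
top beaker_middle [([388, 266], 0.94), ([132, 208], 0.92), ([285, 247], 0.75), ([252, 191], 0.61)]
top beaker [([256, 188], 0.95), ([126, 208], 0.89), ([381, 190], 0.88), ([287, 247], 0.84)]
{'fx': 402.23254910868263, 'fy': 402.23254910868263, 'cx': 253.42370573149478, 'cy': 200.45331222093145, 'R': [[-0.0051022274792059475, -0.9995852737690302, -0.02834162555047333], [-0.9895028836485275, 0.00913999625962716, -0.14422379734157267], [0.14442302630120818, 0.027308257587528546, -0.9891391451871338]], 't': [-0.13988133628241298, 0.5553876520621904, 1.2073734124919056]}
side chuck [([230, 238], 0.62)]
side table_centre [([227, 224], 0.56)]
side lever_handle [([223, 242], 0.79)]
side pointer_tip [([221, 264], 0.71)]
side four_dot_mark [([186, 256], 0.57)]
side beaker_middle [([242, 198], 0.95), ([208, 297], 0.75), ([304, 200], 0.66), ([338, 163], 0.58)]
side beaker [([207, 282], 0.92), ([340, 150], 0.86), ([302, 189], 0.76), ([266, 173], 0.63)]
{'fx': 448.4804079583994, 'fy': 448.4804079583994, 'cx': 256.0663394617023, 'cy': 191.60930122340645, 'R': [[-0.9554889289958112, -0.2948543721630937, -0.010089885170092511], [-0.1325905998831585, 0.4597147618743871, -0.8781127891890652], [0.2635538643030339, -0.8376892245523296, -0.4783472835501991]], 't': [0.47366169338422853, 0.2317591875595442, 1.0845083692263424]}
0.8 [-1.79997409e+02 -8.70036171e-04  2.24469024e+01] 0.08769244806442804 [ 0.69664618 -0.04309723  1.04490955]
```

```bash
python3 - <<'E'
import cv2
im=cv2.imread("pics/top0.png");cv2.imwrite("pics/top0z.png",cv2.resize(im[110:290,80:320],(800,600),interpolation=cv2.INTER_CUBIC))
E
```

```text
(no output)
```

View pics/top0.png

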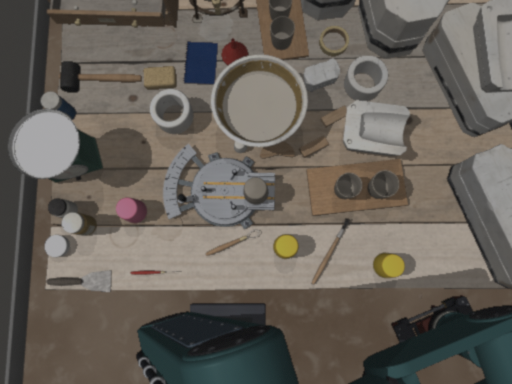

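View pics/side0.png

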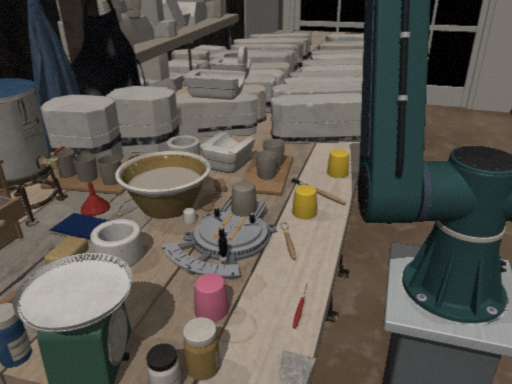

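View pics/top0z.png

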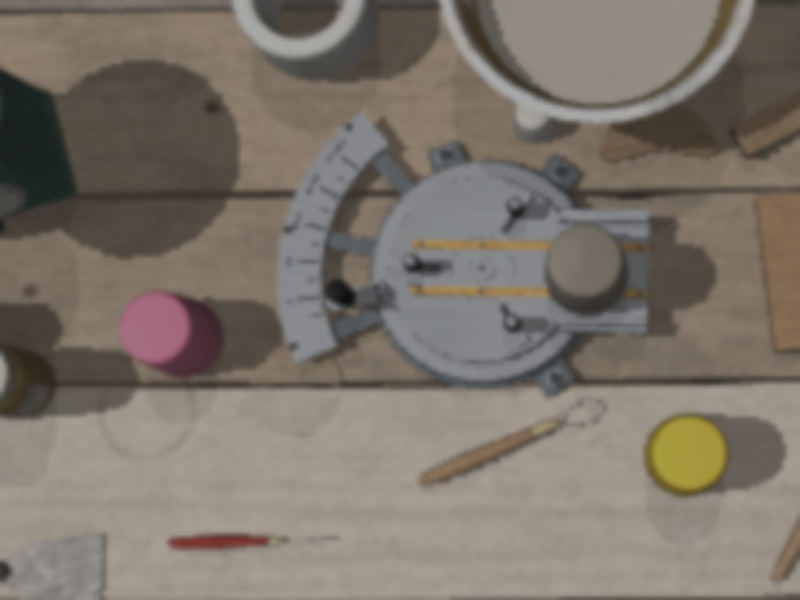

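The picture shows the grey beaker on the tongue at about (256,188) in the top view. The chuck axis is near (225,190), with its +y to the left. The handle is near (181,198), and the lever has to swing upward in the image. Pink and yellow look-alikes are ignored.

```bash
cat > h.py <<'E'
import numpy as np, cv2
from plant import manip
def cam(n):
    c=manip.camera_params(n); return c,np.array(c["R"]),np.array(c["t"])
def proj(n,X):
    c,R,t=cam(n); p=np.atleast_2d(X)@R.T+t
    return np.c_[c["fx"]*p[:,0]/p[:,2]+c["cx"],c["fy"]*p[:,1]/p[:,2]+c["cy"]]
def ray(n,uv,z):
    c,R,t=cam(n); uv=np.atleast_2d(uv).astype(float)
    d=np.c_[(uv[:,0]-c["cx"])/c["fx"],(uv[:,1]-c["cy"])/c["fy"],np.ones(len(uv))]@R
    C=-R.T@t; s=(z-C[2])/d[:,2]
    return C+d*s[:,None]
def cloud(n,d):
    c,R,t=cam(n); v,u=np.mgrid[:d.shape[0],:d.shape[1]]
    P=np.stack([(u-c["cx"])/c["fx"]*d,(v-c["cy"])/c["fy"]*d,d],-1)
    X=(P-t)@R; X[d<=0]=np.nan; return X
E
python3 - <<'E'
from h import *
np.set_printoptions(precision=4,suppress=True)
for n in ("top","side"):
    im,d=manip.snapshot(n); X=cloud(n,d); np.save(f"{n}X.npy",X)
for n,uv,z in (("top",(224,189),.036),("side",(227,224),.036),("top",(226,191),0),("side",(230,238),0),("top",(256,188),.119),("side",(242,186),.119),
  ("top",(179,198),.062),("side",(223,242),.062),("top",(177,202),.027),("side",(221,264),.027),("top",(182,168),.027),("side",(186,256),.027),("top",(252,191),.078),("side",(242,198),.078)):
    print(n,uv,z,ray(n,uv,z)[0])
X=np.load("topX.npy"); c=ray("top",(224,189),.036)[0]
r=np.hypot(X[...,0]-c[0],X[...,1]-c[1])
for lo,hi in((.028,.045),(.11,.13)):
    m=(X[...,2]>lo)&(X[...,2]<hi)&(r<.2); print(lo,m.sum(),X[m].mean(0),X[m].std(0),X[m].min(0),X[m].max(0))
m=r<.05; print("z tab",np.nanmedian(X[m][:,2]),np.nanstd(X[m][:,2]))
E
```

```text
top (224, 189) 0.036 [ 0.5917 -0.0521  0.036 ]
side (227, 224) 0.036 [ 0.6009 -0.0614  0.036 ]
top (226, 191) 0 [ 0.5914 -0.0549  0.    ]
side (230, 238) 0 [ 0.588  -0.0468  0.    ]
top (256, 188) 0.119 [ 0.5791 -0.1538  0.119 ]
side (242, 186) 0.119 [ 0.5818 -0.1445  0.119 ]
top (179, 198) 0.062 [0.5606 0.083  0.062 ]
side (223, 242) 0.062 [0.5658 0.0595 0.062 ]
top (177, 202) 0.027 [0.5533 0.0966 0.027 ]
side (221, 264) 0.027 [0.5557 0.1046 0.027 ]
top (182, 168) 0.027 [0.6624 0.083  0.027 ]
side (186, 256) 0.027 [0.6548 0.099  0.027 ]
top (252, 191) 0.078 [ 0.5773 -0.1408  0.078 ]
side (242, 198) 0.078 [ 0.5834 -0.1459  0.078 ]
0.028 2762 [ 0.5895 -0.0696  0.0341] [0.049  0.0646 0.0031] [ 0.4859 -0.2087  0.028 ] [0.7467 0.0961 0.0448]
0.11 659 [ 0.6387 -0.1369  0.1208] [0.0777 0.039  0.005 ] [ 0.5478 -0.2103  0.1106] [ 0.7912 -0.0335  0.13  ]
z tab 0.034039026194942486 0.0838633877044199
```

```bash
cat >> h.py <<'E'
def CH(pts,c,yaw):
    pts=np.atleast_2d(pts).astype(float); a=np.radians(yaw); R=np.array([[np.cos(a),-np.sin(a),0],[np.sin(a),np.cos(a),0],[0,0,1]])
    return pts@R.T+np.array([c[0],c[1],0])
def pol(r,deg,z): 
    a=np.radians(np.atleast_1d(deg)); return np.c_[r*np.cos(a),r*np.sin(a),z+0*a]
def overlay(n,im,c,yaw,q,bk,fn,box,S=4):
    x0,y0,x1,y1=box; o=cv2.resize(im[y0:y1,x0:x1],None,fx=S,fy=S,interpolation=cv2.INTER_CUBIC)
    def ln(P,col,closed=False):
        uv=((proj(n,P)+.5-[x0,y0])*S-.5).round().astype(int); cv2.polylines(o,[uv.reshape(-1,1,2)],closed,col,1)
    t=np.arange(0,360,5)
    ln(CH(pol(.088,t,.036),c,yaw),(0,255,0),True)
    for k in(-.046,.046): ln(CH([[k,-.075,.036],[k,-.156,.036]],c,yaw),(0,255,0))
    ln(CH([[-.046,-.156,.036],[.046,-.156,.036]],c,yaw),(0,255,0))
    for a in(90,-30,210):
        for z in(.036,.070): ln(CH(pol(.066-.0229*q,a,z)+pol(.008,t,0),c,yaw),(255,0,255),True)
    h=112-np.degrees(q)
    for z in(.030,.087): ln(CH(pol(.130,h,z)+pol(.0115,t,0),c,yaw),(0,255,255),True)
    ln(CH(np.r_[pol(.088,h,.03),pol(.154,h,.027)],c,yaw),(0,255,255))
    for k in range(6):
        ln(CH(np.r_[pol(.155,112-12*k,.024),pol(.17,112-12*k,.024)],c,yaw),(0,0,255))
    if bk is not None:
        ln(np.array([bk[0],bk[1],.119])+pol(.033,t,0),(255,255,0),True); ln(np.array([bk[0],bk[1],.036])+pol(.039,t,0),(255,255,0),True)
    cv2.imwrite(fn,o)
BOX={"top":(150,130,300,240),"side":(150,160,300,290)}
E
python3 - <<'E'
from h import *
im,d=manip.snapshot("top"); hsv=cv2.cvtColor(im,cv2.COLOR_BGR2HSV)
m=cv2.inRange(hsv,(12,110,90),(35,255,255)); mm=np.zeros_like(m); mm[175:205,198:245]=m[175:205,198:245]
nb,lab,st,ce=cv2.connectedComponentsWithStats(mm)
for i in range(1,nb):
    if st[i,4]<15: continue
    v,u=np.nonzero(lab==i); P=ray("top",np.c_[u,v],.036)[:,:2]; w=P-P.mean(0); e=np.linalg.svd(w,full_matrices=False)[2][0]
    print(st[i],P.mean(0),P[:,1].min(),P[:,1].max(),"dir",np.degrees(np.arctan2(e[1],e[0])))
overlay("top",im,(.590,-.054),0,0,(.579,-.152),"pics/ov0.png",BOX["top"],5)
im,d=manip.snapshot("side"); overlay("side",im,(.590,-.054),0,0,(.579,-.152),"pics/ov0s.png",BOX["side"],4)
E
```

```text
[208 183  16   1  16] [ 0.61102164 -0.02529247] -0.04883826737162991 -0.0017308632005294533 dir -90.60163900921337
[225 183  19   1  19] [ 0.61041237 -0.08331247] -0.11149042672152804 -0.05511158434967858 dir -90.60163900921341
[207 197  16   1  16] [ 0.56669558 -0.02254662] -0.04597564188408862 0.0008980443068742627 dir -90.54347900579394
[225 197  19   1  19] [ 0.56611838 -0.0833956 ] -0.11143017955832586 -0.05533831912830256 dir -90.54347900579393
```

View pics/ov0.png

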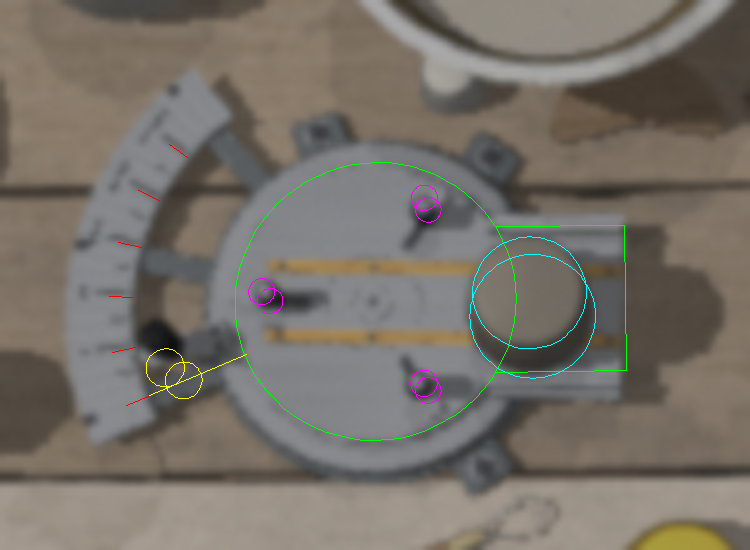

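View pics/ov0s.png

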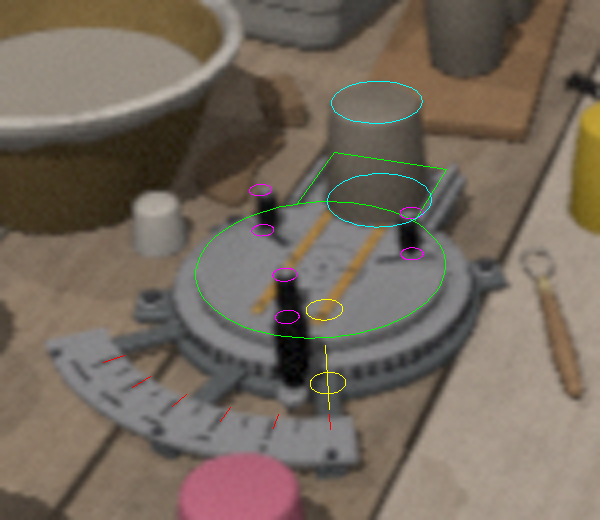

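```bash
python3 - <<'E'
from h import *
ims=[manip.snapshot("top")[0].astype(float) for _ in range(4)]; im=np.mean(ims,0).astype(np.uint8); cv2.imwrite("pics/avg.png",im)
print(np.abs(ims[0]-ims[1]).mean())
overlay("top",im,(.5890,-.054),-.6,0.15,(.579,-.152),"pics/ov1.png",(158,140,218,222),7)
c=im[140:222,158:218]; cv2.imwrite("pics/sc.png",cv2.convertScaleAbs(cv2.resize(c,None,fx=7,fy=7,interpolation=cv2.INTER_CUBIC),alpha=1.6,beta=-60))
o=cv2.imread("pics/ov1.png"); cv2.imwrite("pics/sc2.png",np.hstack([cv2.imread("pics/sc.png"),o])[:600,:800])
o=cv2.imread("pics/ov1.png"); cv2.imwrite("pics/sc2.png",cv2.resize(np.hstack([cv2.imread("pics/sc.png"),o]),(800,547)))
E
```

```text
0.4174652099609375
```

View pics/sc2.png

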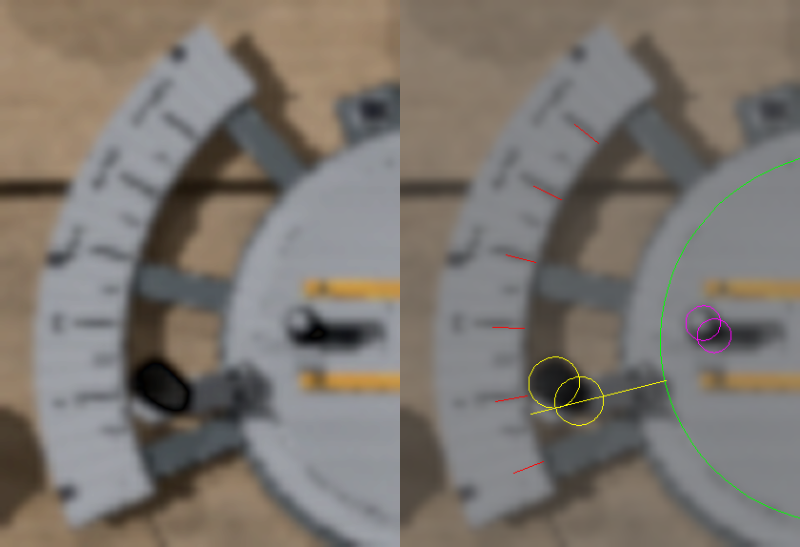

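```bash
python3 - <<'E'
from h import *
im=cv2.imread("pics/avg.png")
overlay("top",im,(.5905,-.052),-.6,0.2,(.579,-.152),"pics/ov2.png",(190,155,280,228),8)
c=im[155:228,190:280]; cv2.imwrite("pics/tab.png",cv2.convertScaleAbs(cv2.resize(c,None,fx=8,fy=8,interpolation=cv2.INTER_CUBIC),alpha=2,beta=-120))
C,R,t=cam("top");print(-R.T@t)
E
```

```text
[ 0.37447145 -0.17787083  1.27039596]
```

View pics/tab.png

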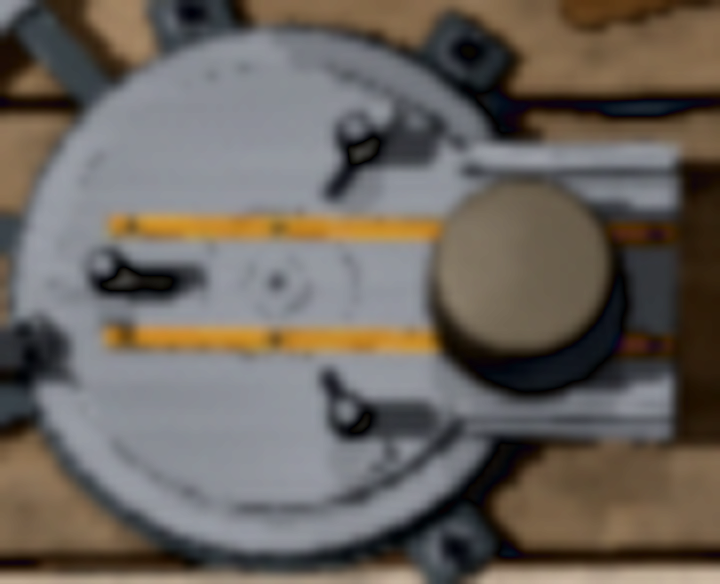

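View pics/ov2.png

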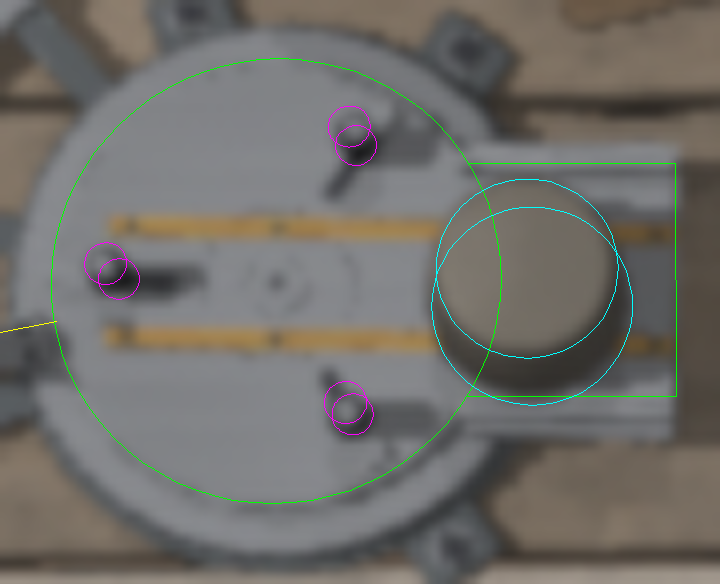

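```bash
python3 - <<'E'
from h import *
np.set_printoptions(precision=4,suppress=True)
for n in("top","side"):
    D=[manip.snapshot(n)[1] for _ in range(3)]; X=cloud(n,np.median(D,0))
    r=np.hypot(X[...,0]-.579,X[...,1]+.151); m=(X[...,2]>.112)&(X[...,2]<.126)&(r<.045)
    P=X[m]; (c,rad)=cv2.minEnclosingCircle(P[:,:2].astype(np.float32)); print(n,m.sum(),P.mean(0),P.min(0),P.max(0),c,rad)
    # walls
    for lo,hi in((.05,.07),(.08,.10)):
        m=(X[...,2]>lo)&(X[...,2]<hi)&(r<.045); P=X[m][:,:2]
        if len(P)>10:
            A=np.c_[2*P,np.ones(len(P))]; s=np.linalg.lstsq(A,(P**2).sum(1),rcond=None)[0]; print(lo,len(P),s[:2],np.sqrt(s[2]+s[0]**2+s[1]**2))
    # jaw posts tops
    for k in((.589,.012),(.645,-.085),(.535,-.085)):
        r=np.hypot(X[...,0]-k[0],X[...,1]-k[1]); m=(X[...,2]>.060)&(X[...,2]<.075)&(r<.022); print("post",m.sum(),X[m].mean(0) if m.any() else "")
    r=np.hypot(X[...,0]-.56,X[...,1]-.07); m=(X[...,2]>.05)&(X[...,2]<.095)&(r<.035); print("handle",m.sum(),X[m].mean(0) if m.any() else "")
    # fences
    m=(X[...,2]>.040)&(X[...,2]<.049)&(X[...,1]<-.125)&(X[...,1]>-.215)&(abs(X[...,0]-.589)<.07); print("fence",np.sort(X[m][:,0])[::4])
E
```

```text
top 405 [ 0.5798 -0.1513  0.1177] [ 0.5475 -0.1829  0.112 ] [ 0.6123 -0.1185  0.1222] (0.5802658796310425, -0.1511601060628891) 0.03386794775724411
0.05 32 [ 0.5816 -0.151 ] 0.038036825013756166
0.08 52 [ 0.5811 -0.1509] 0.03569282231363334
post 21 [0.59   0.009  0.0668]
post 21 [ 0.6417 -0.0857  0.0677]
post 21 [ 0.5338 -0.0828  0.0673]
handle 56 [0.5595 0.0715 0.0787]
fence [0.533  0.5356 0.5359 0.5362 0.5363 0.5364 0.5364 0.5365 0.539  0.5391
 0.5392 0.5394 0.5396 0.5399 0.5451 0.5521 0.6323 0.633  0.6332 0.6334
 0.6336 0.634  0.6343 0.6362 0.6365 0.6366 0.6368 0.637  0.6374]
side 222 [ 0.577  -0.1443  0.1184] [ 0.5474 -0.1786  0.112 ] [ 0.6099 -0.1161  0.1211] (0.5781543254852295, -0.14836090803146362) 0.032565638422966
0.05 157 [ 0.58   -0.1514] 0.036937024949414206
0.08 161 [ 0.5797 -0.1515] 0.03500883028151342
post 29 [0.5882 0.012  0.0666]
post 23 [ 0.6398 -0.0834  0.0666]
post 25 [ 0.5317 -0.0802  0.0669]
handle 128 [0.558  0.0793 0.0716]
fence [0.5317 0.5328 0.533  0.5337 0.5341 0.5353 0.5359 0.5363 0.5385 0.5423
 0.5432 0.5447 0.5482 0.6097 0.6315 0.6319 0.632  0.6333 0.6345 0.6352
 0.637 ]
```

```bash
cat >> h.py <<'E'
C=np.array([.588,-.0525]); YAW=-1.5
E
python3 - <<'E'
from h import *
X=np.load("topX.npy")
for y in (-.25,-.2,-.15,-.1,-.05,0,.05,.1):
    m=(abs(X[...,1]-y)<.02)&(X[...,2]>.05)&(X[...,0]>.62)&(X[...,0]<.9); P=X[m]; i=np.argsort(P[:,0])[:3]; print(y,P[i].round(3).tolist())
o=manip.observe();print(o["time_s"])
for p,yaw in (((.58,-.225,.2),88.5),((.58,-.225,.055),88.5),((.588,-.094,.055),88.5),((.52,.05,.2),118),((.52,.05,.05),118),((.636,.085,.05),62.5)):
    print(p,manip.solve_ik(p,[180,0,yaw]))
E
```

```text
-0.25 [[0.719, -0.231, 0.128], [0.721, -0.234, 0.123], [0.721, -0.234, 0.132]]
-0.2 [[0.703, -0.181, 0.126], [0.704, -0.184, 0.131], [0.705, -0.19, 0.129]]
-0.15 [[0.701, -0.155, 0.132], [0.702, -0.146, 0.131], [0.702, -0.158, 0.131]]
-0.1 [[0.635, -0.088, 0.057], [0.635, -0.085, 0.057], [0.635, -0.082, 0.054]]
-0.05 [[0.736, -0.07, 0.129], [0.739, -0.07, 0.13], [0.739, -0.067, 0.13]]
0 []
0.05 [[0.8, 0.069, 0.077], [0.8, 0.068, 0.067], [0.803, 0.069, 0.078]]
0.1 [[0.78, 0.111, 0.071], [0.78, 0.105, 0.07], [0.781, 0.117, 0.059]]
1.5
(0.58, -0.225, 0.2) [-27.5614581   23.50431488  85.23518288   0.          71.26050224
 -26.0614581 ]
(0.58, -0.225, 0.055) [-27.5614581   32.8142802   92.80672883   0.          54.37899097
 -26.0614581 ]
(0.588, -0.094, 0.055) [-1.57271194e+01  3.11427125e+01  9.64014006e+01 -2.54444375e-14
  5.24558869e+01 -1.42271194e+01]
(0.52, 0.05, 0.2) [ -2.08659536  15.52070217  97.68436359   0.          66.79493424
 -30.08659536]
(0.52, 0.05, 0.05) [ -2.08659536  27.16140836 106.10005523   0.          46.73853641
 -30.08659536]
(0.636, 0.085, 0.05) [ 1.44812054e+00  3.44273282e+01  9.02989106e+01 -2.54444375e-14
  5.52737612e+01  2.89481205e+01]
```

```bash
python3 - <<'E'
from h import *
manip.move_to([.580,-.235,.18],[180,0,88.5])
manip.set_gripper(.04)
manip.line_to([.580,-.235,.058],speed=.2)
manip.line_to([.580,-.197,.058],speed=.08)
o=manip.observe();print(o["time_s"],o["eef_pos"],o["width"],o["wrist_force"])
im,_=manip.snapshot("side"); cv2.imwrite("pics/s1.png",cv2.resize(im[110:310,130:400],(800,593),interpolation=cv2.INTER_CUBIC))
E
```

```text
5.5 [ 0.58015121 -0.19662866  0.05816958] 0.0401896096189723 [ 0.99755381 -0.03829824  0.85670256]
```

View pics/s1.png

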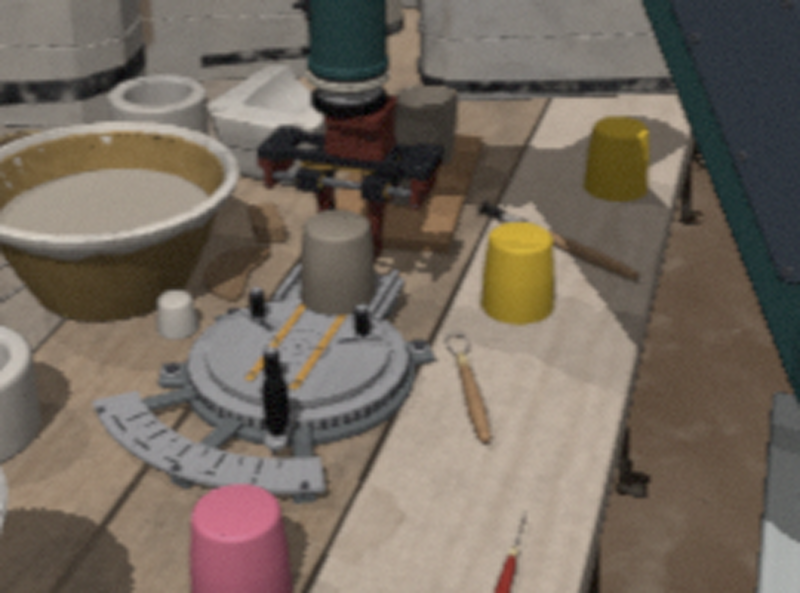

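The fingers stand behind the beaker, clear of everything. Next I push it diagonally toward the axis and stop about 6 mm short to check.

```bash
cat >> h.py <<'E'
def beaker():
    out=[]
    for n in("top","side"):
        X=cloud(n,np.median([manip.snapshot(n)[1] for _ in range(2)],0))
        m=(X[...,2]>.112)&(X[...,2]<.126)&(np.hypot(X[...,0]-.586,X[...,1]+.09)<.12)&(X[...,0]<.66)
        P=X[m]; 
        r=np.hypot(*(X[...,:2]-np.median(P[:,:2],0)).transpose(2,0,1))
        for lo,hi in((.055,.075),(.08,.105)):
            m2=(X[...,2]>lo)&(X[...,2]<hi)&(r<.042); Q=X[m2][:,:2]
            if len(Q)>15:
                s=np.linalg.lstsq(np.c_[2*Q,np.ones(len(Q))],(Q**2).sum(1),rcond=None)[0]; print(n,"wall",s[:2].round(4),round(float(np.sqrt(s[2]+s[0]**2+s[1]**2)),4))
        print(n,"top",len(P),P.mean(0).round(4),P.min(0).round(4),P.max(0).round(4))
E
python3 - <<'E'
from h import *
t=np.array([.5869,-.0943]); s=np.array([.580,-.197]); u=(t-s)/np.linalg.norm(t-s)
e=t-.006*u
manip.line_to([*e,.058],speed=.04)
o=manip.observe();print(o["time_s"],o["eef_pos"],o["width"],o["wrist_force"])
beaker()
im,_=manip.snapshot("side"); cv2.imwrite("pics/s2.png",cv2.resize(im[130:290,150:360],(800,600),interpolation=cv2.INTER_CUBIC))
im,_=manip.snapshot("top"); cv2.imwrite("pics/t2.png",cv2.resize(im[110:290,120:360],(800,600),interpolation=cv2.INTER_CUBIC))
E
```

```text
8.125 [ 0.58645331 -0.10035436  0.057965  ] 0.03997722034905613 [-0.27293831 -1.84325287  2.26799049]
top wall [ 0.5833 -0.054 ] 0.0303
top top 147 [ 0.5808 -0.0408  0.118 ] [ 0.5544 -0.0609  0.1123] [ 0.6102 -0.0247  0.1237]
side wall [ 0.5865 -0.0583] 0.0369
side wall [ 0.5868 -0.0609] 0.0371
side top 322 [ 0.5843 -0.0599  0.1186] [ 0.5511 -0.112   0.112 ] [ 0.62   -0.0237  0.126 ]
```

View pics/s2.png

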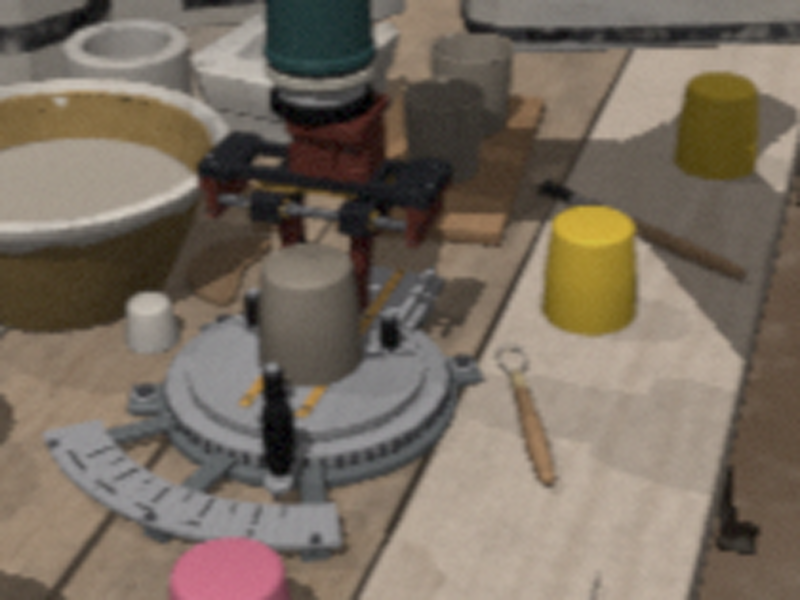

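View pics/t2.png

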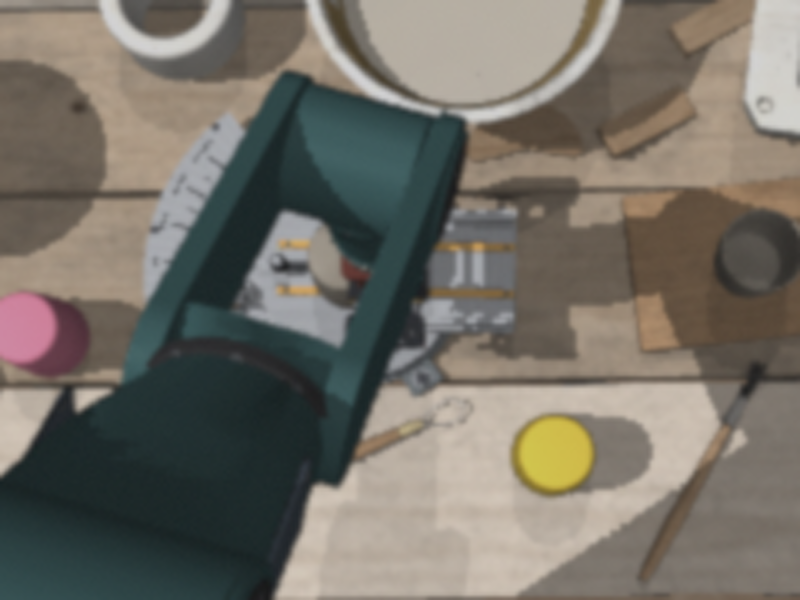

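The side view shows the beaker upright between the posts. The wall fit gives y = -0.058, which matches the prediction. I'll finish the last 6 mm, back out and measure.

```bash
python3 - <<'E'
from h import *
manip.line_to([.5869,-.0943,.058],speed=.02)
manip.line_to([.585,-.165,.058],speed=.12)
manip.line_to([.585,-.19,.2],speed=.25)
manip.set_gripper(0.0)
manip.move_to([.50,-.25,.22],[180,0,110])
o=manip.observe();print(o["time_s"],o["eef_pos"],o["width"])
beaker()
im,_=manip.snapshot("top"); overlay("top",im,C,YAW,.15,C,"pics/t3.png",BOX["top"],5)
im,_=manip.snapshot("side"); overlay("side",im,C,YAW,.15,C,"pics/s3.png",BOX["side"],4)
E
```

```text
11.6583 [ 0.50045069 -0.25011104  0.22030186] 0.00044149290520431833
top wall [ 0.5872 -0.0518] 0.037
top wall [ 0.5874 -0.0515] 0.0352
top top 394 [ 0.5865 -0.0519  0.1179] [ 0.5544 -0.0837  0.112 ] [ 0.6195 -0.0188  0.1225]
side wall [ 0.5867 -0.0516] 0.0367
side wall [ 0.5865 -0.0516] 0.0348
side top 270 [ 0.5839 -0.0455  0.1185] [ 0.553  -0.0812  0.1121] [ 0.6186 -0.0186  0.1219]
```

View pics/t3.png

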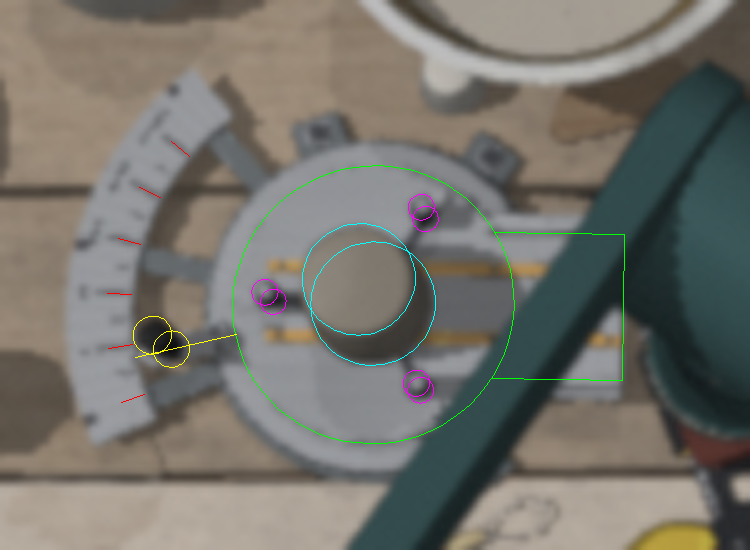

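View pics/s3.png

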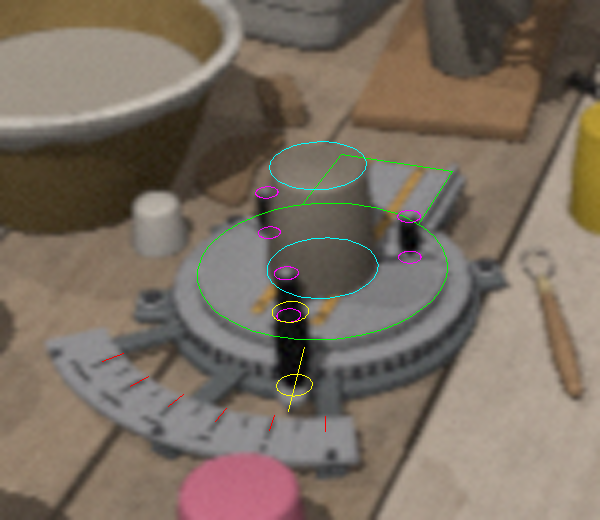

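Beaker at (0.587, -0.052), within about 1 mm of the axis, and upright. Next comes the lever, first to about q = 0.70.

```bash
cat >> h.py <<'E'
def pose(q,off=.025,z=.052):
    th=112-np.degrees(q)+YAW; a=np.radians(th)
    p=C+.13*np.array([np.cos(a),np.sin(a)])-off*np.array([np.sin(a),-np.cos(a)])
    return [p[0],p[1],z],[180,0,th]
def look(tag):
    im,_=manip.snapshot("top"); cv2.imwrite(f"pics/{tag}t.png",cv2.resize(im[130:230,150:270],(720,600),interpolation=cv2.INTER_CUBIC))
    im,_=manip.snapshot("side"); cv2.imwrite(f"pics/{tag}s.png",cv2.resize(im[180:290,150:290],(763,600),interpolation=cv2.INTER_CUBIC))
E
python3 - <<'E'
from h import *
p,o=pose(.15,.047,.18); manip.move_to(p,o)
p,o=pose(.15,.047); manip.line_to(p,speed=.15)
print(manip.observe()["time_s"])
for q in (.13,.22,.32,.42,.5):
    p,o=pose(q); manip.line_to(p,speed=.06,ori=o)
    s=manip.observe(); print(q,s["time_s"],s["wrist_force"].round(1) if hasattr(s["wrist_force"],'round') else s["wrist_force"])
look("a")
E
```

```text
14.1667
0.13 14.6417 [0. 0. 0.]
0.22 14.9917 [-0.8 -0.2 -0.1]
0.32 15.3583 [ 0.6 -1.3 -1.1]
0.42 15.725 [0.5 0.  0.1]
0.5 16.05 [0.2 0.1 0.1]
```

View pics/as.png

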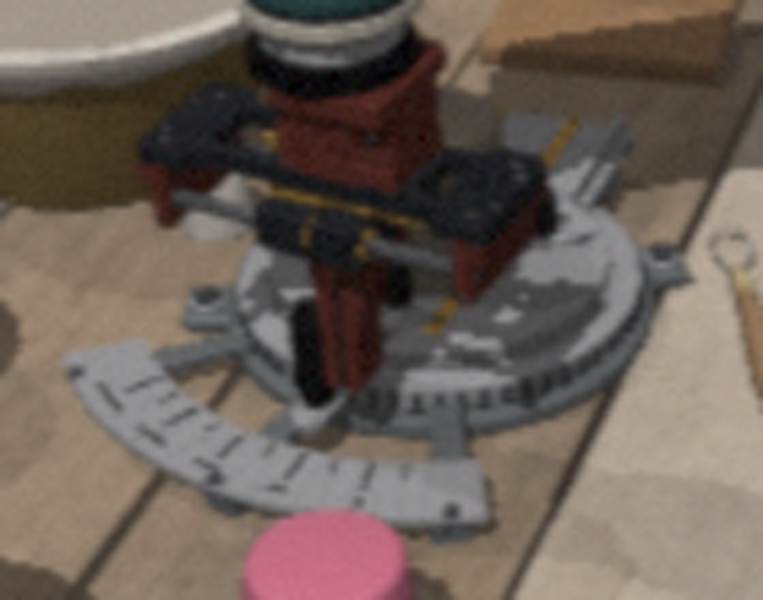

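View pics/at.png

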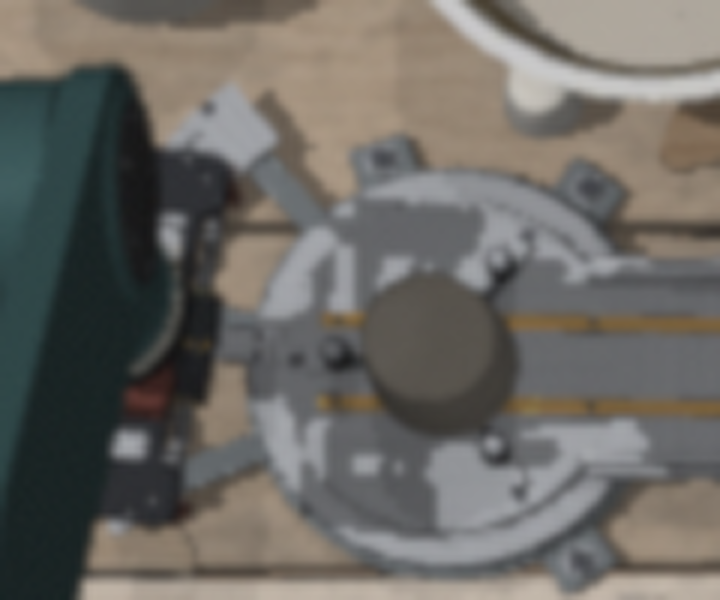

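The lever follows the finger. The side view shows the pointer at about (297,428), just past the two-dot mark. I'll go on to about 0.74 and compare.

```bash
python3 - <<'E'
from h import *
for q in (.58,.66,.74):
    p,o=pose(q); manip.line_to(p,speed=.05,ori=o)
    s=manip.observe(); print(q,s["time_s"],np.round(s["wrist_force"],1))
p,o=pose(.74,.07); manip.line_to(p,speed=.1,ori=o)
p,o=pose(.74,.07,.2); manip.line_to(p,speed=.25,ori=o)
manip.move_to([.48,-.22,.22],[180,0,100])
print(manip.observe()["time_s"])
beaker()
im,_=manip.snapshot("top"); overlay("top",im,C,YAW,.74,C,"pics/t4.png",(158,140,258,222),7); 
cv2.imwrite("pics/t4r.png",cv2.resize(im[138:212,158:238],(800,740),interpolation=cv2.INTER_CUBIC)[:600])
im,_=manip.snapshot("side"); cv2.imwrite("pics/s4.png",cv2.resize(im[215:285,160:250],(771,600),interpolation=cv2.INTER_CUBIC))
for n in("top","side"):
  for k,z in(("pointer_tip",.027),("four_dot_mark",.025),("lever_handle",.062)):
    for r in manip.landmark_of(k,n)[:2]:
        P=ray(n,r["xy"],z)[0,:2]-C; print(n,k,np.round(r["xy"],1),round(r["confidence"],2),"r",np.hypot(*P).round(4),"q",np.radians(112+YAW-np.degrees(np.arctan2(P[1],P[0]))).round(3))
E
```

```text
0.58 16.5083 [-0.  -0.   0.4]
0.66 16.8667 [ 0.6  0.7 -0.6]
0.74 17.225 [-1.2 -0.8 -0.3]
19.8083
top wall [ 0.5868 -0.0521] 0.0368
top wall [ 0.5873 -0.0515] 0.0351
top top 392 [ 0.5866 -0.0516  0.118 ] [ 0.5545 -0.0837  0.1128] [ 0.6197 -0.0187  0.1234]
side wall [ 0.5858 -0.0476] 0.0344
side wall [ 0.5864 -0.0515] 0.0347
side top 270 [ 0.584  -0.0455  0.1185] [ 0.5538 -0.0843  0.1121] [ 0.6171 -0.0169  0.1223]
top pointer_tip [179.1 177.8] 0.77 r 0.1503 q 0.646
top pointer_tip [229.5 241.5] 0.27 r 0.1601 q 4.967
top four_dot_mark [182.  168.5] 0.75 r 0.1544 q 0.852
top lever_handle [182.  172.8] 0.88 r 0.1377 q 0.738
side pointer_tip [193.  257.6] 0.97 r 0.1596 q 0.654
side four_dot_mark [187.5 251.6] 0.73 r 0.1492 q 0.865
side four_dot_mark [228.4 215.4] 0.58 r 0.0775 q 3.075
side lever_handle [198.3 234.9] 0.79 r 0.1127 q 0.838
```

View pics/t4.png

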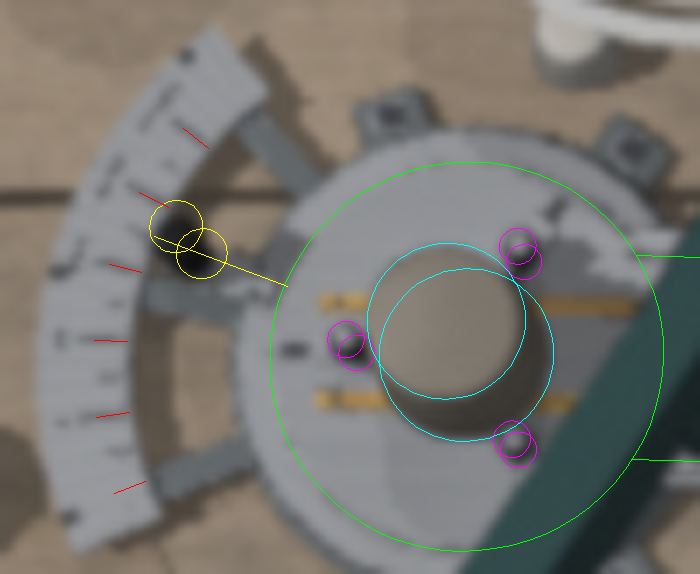

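View pics/s4.png

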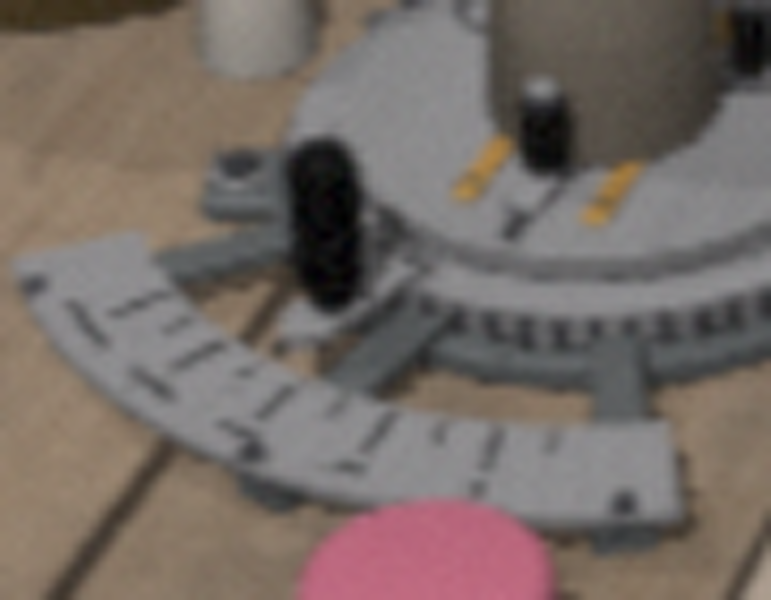

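View pics/t4r.png

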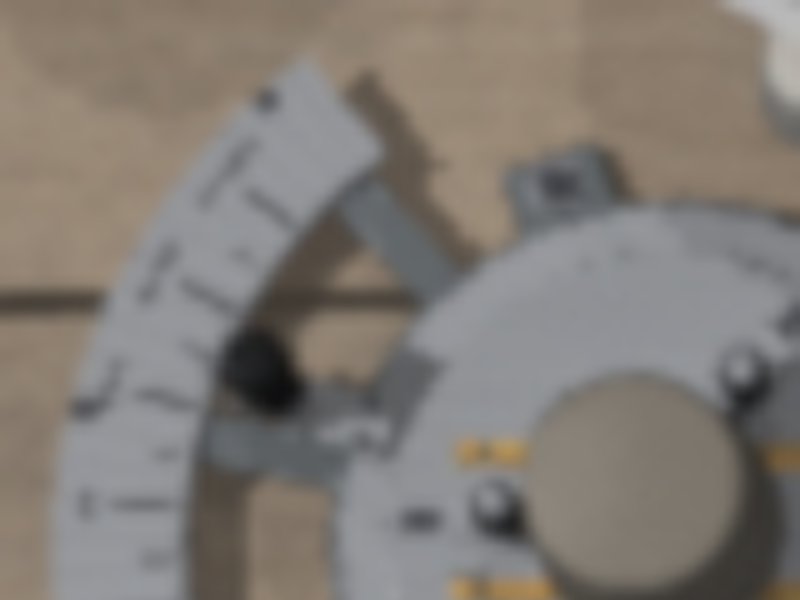

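```bash
python3 - <<'E'
from h import *
S=600/70
def to(uv): return ((uv+.5-[160,215])*[771/90,S]).round(0).astype(int).tolist()
for k in range(1,6): print("mark",k,to(proj("side",CH(np.r_[pol(.155,112-12*k,.025),pol(.17,112-12*k,.025)],C,YAW))))
for q in(.60,.65,.7,.74): print(q,"tip",to(proj("side",CH(pol(.154,112-np.degrees(q),.027),C,YAW))),"handle base/top",to(proj("side",CH(np.r_[pol(.13,112-np.degrees(q),.031),pol(.13,112-np.degrees(q),.087)],C,YAW))))
def tt(uv): return ((uv+.5-[158,138])*10).round(0).astype(int).tolist()
print("TOP")
for k in range(1,6): print("mark",k,tt(proj("top",CH(np.r_[pol(.155,112-12*k,.025),pol(.17,112-12*k,.025)],C,YAW))))
for q in(.60,.65,.7,.74): print(q,"tip",tt(proj("top",CH(pol(.154,112-np.degrees(q),.027),C,YAW))),"handle base/top",tt(proj("top",CH(np.r_[pol(.13,112-np.degrees(q),.031),pol(.13,112-np.degrees(q),.087)],C,YAW))))
E
```

```text
mark 1 [[502, 416], [491, 448]]
mark 2 [[399, 400], [376, 430]]
mark 3 [[308, 371], [275, 397]]
mark 4 [[233, 332], [193, 353]]
mark 5 [[178, 284], [133, 300]]
0.6 tip [[321, 369]] handle base/top [[368, 317], [355, 164]]
0.65 tip [[301, 361]] handle base/top [[351, 310], [338, 157]]
0.7 tip [[282, 352]] handle base/top [[335, 303], [322, 150]]
0.74 tip [[267, 345]] handle base/top [[323, 297], [310, 145]]
TOP
mark 1 [[184, 609], [137, 616]]
mark 2 [[182, 508], [135, 505]]
mark 3 [[201, 408], [156, 397]]
mark 4 [[240, 315], [199, 294]]
mark 5 [[298, 232], [262, 203]]
0.6 tip [[199, 421]] handle base/top [[269, 436], [232, 400]]
0.65 tip [[206, 398]] handle base/top [[275, 416], [238, 380]]
0.7 tip [[214, 375]] handle base/top [[282, 397], [245, 360]]
0.74 tip [[221, 357]] handle base/top [[288, 382], [252, 344]]
```

Fits of the handle in both views put the lever at about 0.70, which is 0.035 less than commanded because the handle is thinner where I touch it. I'll apply that offset, go to about 0.79, then look closely.

```bash
cat >> h.py <<'E'
def fitlook(tag,qs):
    tops=[];sd=[]
    for _ in range(3): tops.append(manip.snapshot("top")[0].astype(float)); sd.append(manip.snapshot("side")[0].astype(float))
    t=np.mean(tops,0).astype(np.uint8); s=np.mean(sd,0).astype(np.uint8)
    S=14
    a=cv2.resize(t[150:190,165:220],None,fx=S,fy=S,interpolation=cv2.INTER_CUBIC); cv2.imwrite(f"pics/{tag}t.png",a)
    b=cv2.resize(s[225:268,168:220],None,fx=S,fy=S,interpolation=cv2.INTER_CUBIC); cv2.imwrite(f"pics/{tag}s.png",b[:600])
    for q in qs:
        P=CH(np.r_[pol(.154,112-np.degrees(q),.027),pol(.13,112-np.degrees(q),.031),pol(.13,112-np.degrees(q),.087)],C,YAW)
        print(q,"tip,hbase,htop TOP",((proj("top",P)+.5-[165,150])*S).round().astype(int).tolist(),"SIDE",((proj("side",P)+.5-[168,225])*S).round().astype(int).tolist())
def retreat(q):
    p,o=pose(q,.06); manip.line_to(p,speed=.1,ori=o)
    p,o=pose(q,.07,.2); manip.line_to(p,speed=.3,ori=o)
    manip.move_to([.48,-.22,.22],[180,0,100])
def push(qs,off):
    p,o=pose(.60,.05,.2); manip.move_to(p,o)
    p,o=pose(.60,.05); manip.line_to(p,speed=.2)
    for q in qs:
        p,o=pose(q,off); manip.line_to(p,speed=.04,ori=o)
        s=manip.observe(); print(q,s["time_s"],np.round(s["wrist_force"],1),np.round(s["eef_pos"][:2]-np.array(p[:2]),4))
E
python3 - <<'E'
from h import *
push((.62,.70,.75,.79),.0205)
retreat(.79)
fitlook("b",(.76,.79,.82,.838))
beaker()
print(manip.observe()["time_s"])
E
```

```text
0.62 23.4667 [ 0.7  0.4 -0.1] [-0.0004  0.    ]
0.7 23.8833 [-0.1 -0.5 -0.3] [-0.0003  0.    ]
0.75 24.2 [-0.3 -0.4 -0.1] [-0.0003 -0.    ]
0.79 24.4833 [-0.7 -0.1  0.1] [-0.0001 -0.    ]
0.76 tip,hbase,htop TOP [[217, 320], [309, 356], [259, 302]] SIDE [[313, 417], [406, 340], [384, 91]]
0.79 tip,hbase,htop TOP [[225, 302], [317, 340], [267, 286]] SIDE [[297, 407], [392, 332], [370, 84]]
0.82 tip,hbase,htop TOP [[234, 284], [324, 325], [275, 270]] SIDE [[281, 397], [379, 324], [356, 76]]
0.838 tip,hbase,htop TOP [[240, 273], [329, 316], [280, 260]] SIDE [[272, 391], [371, 319], [348, 71]]
top wall [ 0.5871 -0.0518] 0.0373
top wall [ 0.5872 -0.0517] 0.035
top top 394 [ 0.5865 -0.0519  0.1178] [ 0.5545 -0.0836  0.1124] [ 0.6198 -0.019   0.1234]
side wall [ 0.5858 -0.0467] 0.034
side wall [ 0.5863 -0.052 ] 0.0348
side top 268 [ 0.5839 -0.0459  0.1184] [ 0.5528 -0.083   0.1121] [ 0.6174 -0.0178  0.122 ]
27.4167
```

View pics/bt.png

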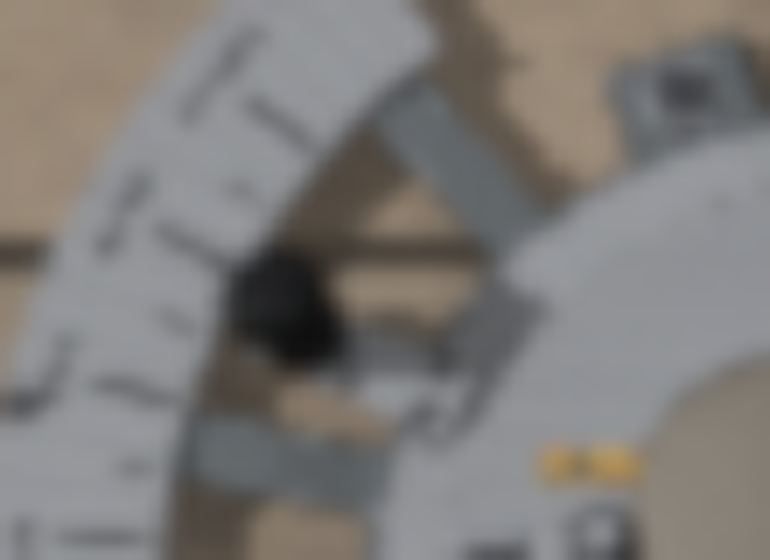

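View pics/bs.png

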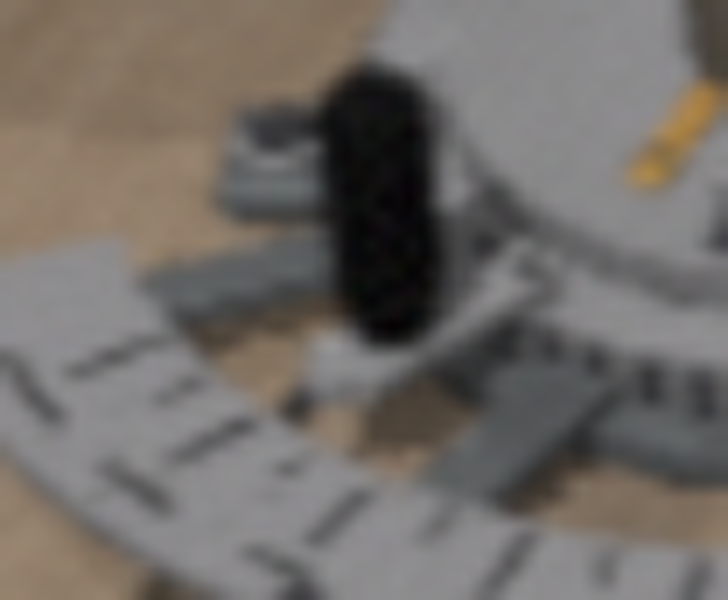

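```bash
python3 - <<'E'
from h import *
np.set_printoptions(precision=4,suppress=True)
def P(n):
    c,R,t=cam(n); return np.array([[c["fx"],0,c["cx"]],[0,c["fy"],c["cy"]],[0,0,1]])@np.c_[R,t]
for nm,t,s in(("m5",(312,148),(165,340)),("m4",(228,265),(252,425)),("m3",(175,402),(362,495)),("m5o",(248,103),(72,376)),("m4o",(157,228),(175,462)),("m3o",(98,382),(316,540))):
    a=np.array(t)/14-.5+[165,150]; b=np.array(s)/14-.5+[168,225]
    X=cv2.triangulatePoints(P("top"),P("side"),a.reshape(2,1),b.reshape(2,1))[:,0]; X=X[:3]/X[3]
    d=X[:2]-C; print(nm,X,"r",np.hypot(*d),"ang q",np.radians(112+YAW-np.degrees(np.arctan2(d[1],d[0]))), "err",np.linalg.norm(proj("top",X)-a),np.linalg.norm(proj("side",X)-b))
    print([ (np.hypot(*(ray(n,u,.024)[0,:2]-C)).round(4), np.radians(112+YAW-np.degrees(np.arctan2(*(ray(n,u,.024)[0,:2]-C)[::-1]))).round(3)) for n,u in(("top",a),("side",b))])
E
```

```text
m5 [0.689  0.0691 0.0223] r 0.1580483420045183 ang q 1.0507595585701175 err 0.08416881938964213 0.08124698492655551
[(np.float64(0.1577), np.float64(1.051)), (np.float64(0.1588), np.float64(1.035))]
m4 [0.6621 0.088  0.0214] r 0.15883375592394222 ang q 0.8428386749319182 err 0.08198985891280285 0.08047442553727831
[(np.float64(0.1583), np.float64(0.842)), (np.float64(0.1608), np.float64(0.823))]
m3 [0.6325 0.1004 0.02  ] r 0.15922423080345355 ang q 0.6413670968172026 err 0.5330005541725182 0.5288058791275964
[(np.float64(0.1572), np.float64(0.629)), (np.float64(0.1634), np.float64(0.628))]
m5o [0.7004 0.0843 0.022 ] r 0.17707344145440607 ang q 1.045771540835202 err 0.12300637219583715 0.11986770089346829
[(np.float64(0.1761), np.float64(1.044)), (np.float64(0.1783), np.float64(1.032))]
m4o [0.6703 0.1041 0.0227] r 0.1768956626113814 ang q 0.8415534689030807 err 0.17358398978352638 0.1722531822343529
[(np.float64(0.1769), np.float64(0.843)), (np.float64(0.1776), np.float64(0.831))]
m3o [0.6354 0.1172 0.0218] r 0.1761624327852528 ang q 0.6301283092485694 err 0.01566399686966228 0.015748304537324207
[(np.float64(0.1755), np.float64(0.628)), (np.float64(0.1782), np.float64(0.619))]
```

The triangulated marks agree with my model to within 0.005 rad. The pointer (dark tip at about (290,410) in the side crop) reads about 0.79, as commanded. Now the final push to 0.834.

```bash
python3 - <<'E'
from h import *
push((.70,.78,.81,.834),.0205)
retreat(.834)
fitlook("c",(.80,.82,.838,.86))
beaker()
for n in("top","side"):
  for k,z in(("pointer_tip",.027),("four_dot_mark",.0215)):
    for r in manip.landmark_of(k,n)[:1]:
        P=ray(n,r["xy"],z)[0,:2]-C; print(n,k,np.round(r["xy"],1),round(r["confidence"],2),"q",np.radians(112+YAW-np.degrees(np.arctan2(P[1],P[0]))).round(3))
print(manip.observe()["time_s"])
E
```

```text
0.7 30.7417 [-1.5  0.3 -0.7] [-0.0004  0.0001]
0.78 31.1583 [ 0.   0.1 -0.1] [-0.0002  0.    ]
0.81 31.4083 [-0.4  0.6 -0.6] [-0.0004  0.    ]
0.834 31.6583 [-0.8  0.8 -0.6] [-0.0003  0.    ]
0.8 tip,hbase,htop TOP [[228, 296], [319, 335], [270, 281]] SIDE [[291, 404], [388, 330], [365, 81]]
0.82 tip,hbase,htop TOP [[234, 284], [324, 325], [275, 270]] SIDE [[281, 397], [379, 324], [356, 76]]
0.838 tip,hbase,htop TOP [[240, 273], [329, 316], [280, 260]] SIDE [[272, 391], [371, 319], [348, 71]]
0.86 tip,hbase,htop TOP [[247, 260], [335, 305], [287, 249]] SIDE [[261, 383], [362, 313], [338, 65]]
top wall [ 0.5881 -0.0516] 0.0386
top wall [ 0.5875 -0.0523] 0.0353
top top 395 [ 0.5864 -0.0528  0.1177] [ 0.5545 -0.0838  0.1127] [ 0.62   -0.0187  0.1216]
side wall [ 0.5862 -0.0506] 0.036
side wall [ 0.5863 -0.0523] 0.0344
side top 260 [ 0.5836 -0.0468  0.1185] [ 0.5538 -0.0805  0.1121] [ 0.6161 -0.0189  0.1217]
top pointer_tip [180.4 171.7] 0.83 q 0.776
top four_dot_mark [183.3 165.1] 0.76 q 0.928
side pointer_tip [185.2 254.3] 0.85 q 0.817
side four_dot_mark [186.3 254.3] 0.92 q 0.843
34.8
```

View pics/ct.png

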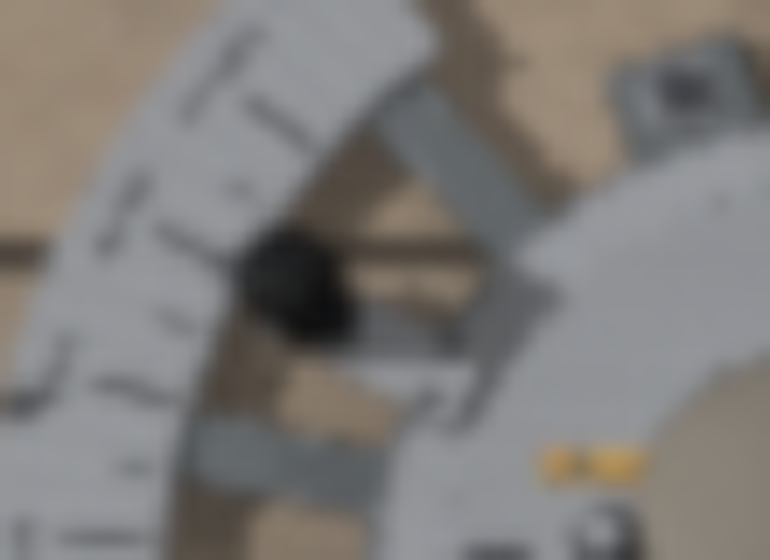

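View pics/cs.png

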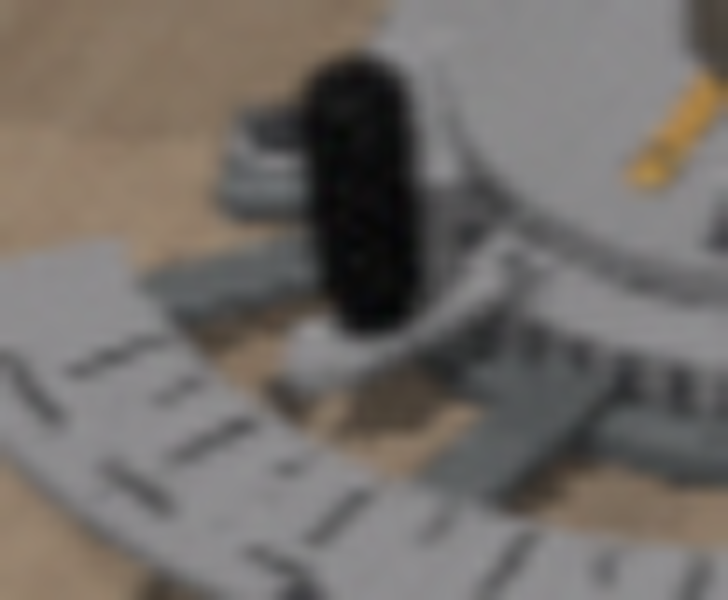

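```bash
cat >> h.py <<'E'
def qfit():
    from scipy.optimize import brentq
    for n,box in(("side",(185,222,206,252)),("top",(176,160,198,180))):
        im=np.mean([manip.snapshot(n)[0].astype(float) for _ in range(3)],0).max(2)
        x0,y0,x1,y1=box; w=np.clip((75-im[y0:y1,x0:x1])/40,0,1)
        v,u=np.mgrid[y0:y1,x0:x1]
        # keep biggest blob
        nb,lab,st,_=cv2.connectedComponentsWithStats((w>0).astype(np.uint8)); k=1+np.argmax(st[1:,4]); w=w*(lab==k)
        g=np.array([(w*u).sum(),(w*v).sum()])/w.sum()
        def f(q):
            h=112-np.degrees(q); a,b=proj(n,CH(np.r_[pol(.13,h,.032),pol(.13,h,.087)],C,YAW)); d=b-a; return (d[0]*(g-a)[1]-d[1]*(g-a)[0])/np.hypot(*d)
        print(n,"centroid",g.round(2),"area",w.sum().round(1),st[k],"q",round(brentq(f,.5,1.1),4))
E
python3 - <<'E'
from h import *
qfit()
im=manip.snapshot("top")[0]
overlay("top",im,C,YAW,.834,C,"pics/d.png",(175,160,245,225),11)
E
```

```text
side centroid [193.28 238.67] area 144.5 [  0   7  14  20 178] q 0.8354
top centroid [186.03 170.23] area 50.0 [ 6  6  9  9 69] q 0.8312
```

View pics/d.png

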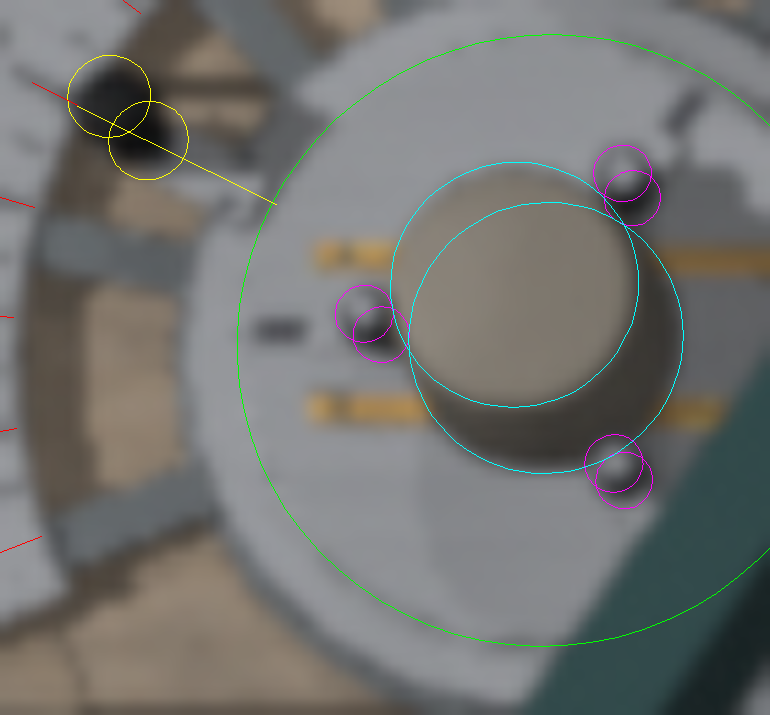

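The handle fits give q = 0.835 (side view) and 0.831 (top view), against 0.838 for the mark, and the jaws are closed round the centred beaker. I'll check the surroundings, then hand in.

```bash
python3 - <<'E'
from h import *
im=manip.snapshot("side")[0]; cv2.imwrite("pics/fin.png",im)
E
```

```text
(no output)
```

View pics/fin.png

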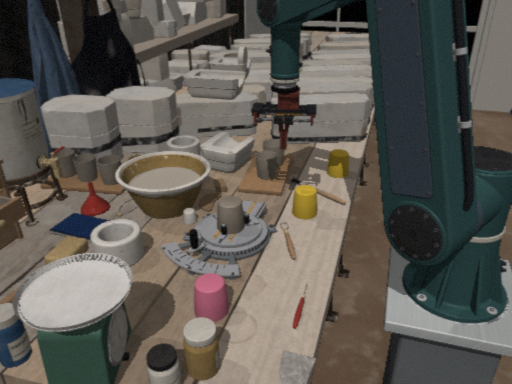

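The beaker stands upright at about (230,212) in the side view. Loop tool, needle, plug, brush and the other beakers look unmoved, and the arm touches nothing.

```bash
python3 - <<'E'
from plant import manip
manip.close_job(); print(manip.observe()["time_s"])
E
```

```text
the job is handed in; nothing more can be done
the job is handed in; nothing more can be done
```

I pushed the beaker along the tongue with two part-open fingers, then turned the lever by its handle with closed fingers in three pushes. I handed the job in at about 35 s of the 54 s; no verdict is reported.

- **Beaker:** it stands upright about 1 mm from the chuck axis I measured. Its top is still about 118 mm above the bench.
- **Lever:** handle fits gave 0.835 rad (side view) and 0.831 rad (top view). The fourth mark is nominally at 0.838, and I triangulated it at about 0.842. The pointer therefore sits at the mark or up to about 0.01 rad short, and not past it.
- **Check that disagreed:** the network's points put the pointer further short of the mark. Its top view had the mark at 0.93 and the pointer at 0.78, and its side view 0.843 and 0.817. I trusted my own fits, because the network's top-view mark position disagreed with the picture.
- **Other things:** the tools and other beakers looked unmoved in the last picture. I compared them by eye only. The largest wrist-force component I read was about 2 N.

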